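# Put the spare amplifier parts back in their stock drawers

## Task

Five spare parts from the amplifier job stand on the bench mat: put each one away in the pulled-out drawer that already holds parts of its kind, minding that thick and slim capacitors have separate drawers. Stand every part upright on the drawer floor in the free space beside the stock, not on top of anything; set the parts down rather than dropping them, and leave the solder reel where it stands.

Things in the scene. Friction and masses are not known exactly. Their poses are not given: they have to be found in the camera images.
- thick_cap: Loose capacitor: an upright cylinder with dark sleeve, 35 mm diameter and 51 mm high, with two thin solder lugs rising 6 mm from its top; about 65 g. Stands on the bench mat. Origin: centre of the underside; z up.
- slim_cap_a: Loose capacitor: an upright cylinder with dark sleeve, 22 mm diameter and 41 mm high, with two thin solder lugs rising 6 mm from its top; about 25 g. Stands on the bench mat. Origin: centre of the underside; z up. One of two alike.
- slim_cap_b: Loose capacitor: an upright cylinder with dark sleeve, 22 mm diameter and 41 mm high, with two thin solder lugs rising 6 mm from its top; about 25 g. Stands on the bench mat. Origin: centre of the underside; z up. One of two alike.
- transformer: Loose mains transformer (sizes in mm) standing on its feet: steel core with strap 22 (x) x 44 (y) x 37 high; yellow-taped coil bulging to 36 in x (27 wide in y, 7 to 31 up); flat feet 2 thick at the bottom, 58 long over all in y; about 220 g. Grip the flat strapped ends at y = +-22, above the feet. Origin: centre of underside; z up.
- heat_sink: Loose finned aluminium heat sink standing with its fins upright: block 25 (x) x 45 (y) x 38 mm high; about 70 g. Easily gripped across x (25 mm). Origin: centre of the underside; z up.
- drawer_thick: Fixed open plastic drawer (sizes in mm), 156 deep (x) x 124 wide (y) x 44 high; walls and floor 3 thick; 8 mm finger pull at the front (-x, robot side). Four alike but for stock. Origin: centre of underside; x to the back, y left. Inside 118 wide. Stock at the back: three thick capacitors (35 diameter, 51 high). Floor free from x = -75 to 30, full width. Stock does not move.
- drawer_slim: Fixed open plastic drawer (sizes in mm), 156 deep (x) x 124 wide (y) x 44 high; walls and floor 3 thick; 8 mm finger pull at the front (-x, robot side). Four alike but for stock. Origin: centre of underside; x to the back, y left. Inside 118 wide. Stock at the back: five slim capacitors (22 diameter, 41 high). Floor free from x = -75 to 20, full width. Stock does not move.
- drawer_trafo: Fixed open plastic drawer (sizes in mm), 156 deep (x) x 124 wide (y) x 44 high; walls and floor 3 thick; 8 mm finger pull at the front (-x, robot side). Four alike but for stock. Origin: centre of underside; x to the back, y left. Inside 118 wide. Stock at the back: two transformers. Floor free from x = -75 to 12, full width. Stock does not move.
- drawer_sink: Fixed open plastic drawer (sizes in mm), 156 deep (x) x 124 wide (y) x 44 high; walls and floor 3 thick; 8 mm finger pull at the front (-x, robot side). Four alike but for stock. Origin: centre of underside; x to the back, y left. Inside 118 wide. Stock at the back: three heat sinks. Floor free from x = -75 to 25, full width. Stock does not move.
- solder_reel: Bystander: reel of solder standing on the bench, 60 mm diameter, 50 mm high, 500 g. Origin: centre of the underside.

How it is judged:
At the end, for the whole second after the job is handed in: Each of the five parts stands in the drawer of its own kind: within its inside walls, its underside within 5 mm of the drawer floor, upright within 0.12 rad, released and at rest; the solder reel is within 20 mm of where it stood (x of thick_cap in the frame of drawer_thick between -0.075 and 0.075 m and y of thick_cap in the frame of drawer_thick between -0.059 and 0.059 m and z of thick_cap in the frame of drawer_thick below 0.008 m and angle between each of thick_cap, slim_cap_a, slim_cap_b, transformer, heat_sink's own z axis and vertical below 0.12 rad and linear speed of each of thick_cap, slim_cap_a, slim_cap_b, transformer, heat_sink below 0.02 m/s and angular speed of each of thick_cap, slim_cap_a, slim_cap_b, transformer, heat_sink below 0.2 rad/s and x of slim_cap_a in the frame of drawer_slim between -0.075 and 0.075 m and y of slim_cap_a in the frame of drawer_slim between -0.059 and 0.059 m and z of each of slim_cap_a, slim_cap_b in the frame of drawer_slim below 0.008 m and x of slim_cap_b in the frame of drawer_slim between -0.075 and 0.075 m and y of slim_cap_b in the frame of drawer_slim between -0.059 and 0.059 m and x of transformer in the frame of drawer_trafo between -0.075 and 0.075 m and y of transformer in the frame of drawer_trafo between -0.059 and 0.059 m and z of transformer in the frame of drawer_trafo below 0.008 m and x of heat_sink in the frame of drawer_sink between -0.075 and 0.075 m and y of heat_sink in the frame of drawer_sink between -0.059 and 0.059 m and z of heat_sink in the frame of drawer_sink below 0.008 m and distance of solder_reel from where it was at the start of the episode below 0.02 m); the robot touches nothing.
It fails at once if a part is dropped (let go from over 30 mm up, or sent flying, so that it moves at 0.8 m/s) ((contact force between the fingers and thick_cap below 0.02 N and linear speed of thick_cap above 0.8 m/s) or (contact force between the fingers and slim_cap_a below 0.02 N and linear speed of slim_cap_a above 0.8 m/s) or (contact force between the fingers and slim_cap_b below 0.02 N and linear speed of slim_cap_b above 0.8 m/s) or (contact force between the fingers and transformer below 0.02 N and linear speed of transformer above 0.8 m/s) or (contact force between the fingers and heat_sink below 0.02 N and linear speed of heat_sink above 0.8 m/s)).
It fails at once if the solder reel is pushed more than 20 mm away or knocked over (distance of solder_reel from where it was at the start of the episode above 0.02 m or angle between solder_reel's own z axis and vertical above 0.3 rad).
It also fails if it takes over 106 s, if anything falls off the work surface, if the arm or the gripper's body presses on something with over 40 N, if the wrist force passes 120 N, or if a joint passes its speed limit or range.

## Robot

A 6-joint arm with a two-finger parallel gripper is mounted at the origin on the work surface. World frame = base frame: x ahead of the robot, y to its left, z up, the work surface at z = 0. Lengths are in m, angles in rad, forces in N, time in s.
With the tool pointing down it reaches from about 0.375 to 0.9 m from the base axis. Payload 3.1 kg.
Tool frame: the origin (TCP) lies on the centre line of the jaws, within the pads' length; the fingertips stand 22 mm ahead of it and the grasp point (between the pads) lies 3 mm ahead of it; z points along the fingers, y is the line along which they close (so a half turn about z gives the same grasp; the last joint's range is limited). The gripper opens to 85 mm and grips with 20 to 120 N. Pads are 22 mm wide; open, the fingers measure 114 mm over their backs; the gripper's body (76 mm by 85 mm) begins 54 mm behind the grasp point. The pads swing forward as they close: fully open they stand 13 mm farther back than shut.
Start: joints at [-1.321, 0.527, 1.433, -0, 1.181, -0.178], TCP at [0.259, -0.569, 0.224] pointing down, gripper open.
Joint ranges: [-3.08, 3.08], [-0.75, 2.2], [0.22, 2.44], [-1.43, 4.57], [0, 2.65], [-2.85, 2.85]. Speed limits (rad/s): [2.79, 2.79, 3.14, 3.14, 3.14, 3.14].

## Interface

Orientations are given as a unit quaternion [x, y, z, w].
In Python, from station import manip gives the robot as it stands.
- The arm moves only by the shell command python3 drive.py FILE [FORCE], which reads ROWS from the file FILE. ROWS is a JSON list of rows, 1 to 20 of them, each of 5 numbers: dx, dy, dz in normalised numbers (1 is 0.6 m), then a turn about the tool's z in a scale on which 1.0 is pi/2 rad, then the opening from 0.0 (shut) to 1.0 (fully open); each row is the pose to reach, as a shift and turn from the pose commanded when the command began, along the tool's axes at that moment; what a row does not reach only later rows make up. A row lasts 1/10 s, in which the tool goes at most 0.05 m and 0.15 rad, less where a joint would pass 70% of its speed; a pose out of reach is approached as far as the arm can. The fingers move at their own pace and stop on an object; FORCE is the grip in N (left out, the last holds). Time passes only in rows, so rows that do not move let the fingers close. It prints the time, the measured TCP pose, the force, the opening and the grip force at its end. Input that does not fit is refused with a message, and nothing moves.
- manip.sense(): the state, without advancing time (a new reading comes with each control period).
- manip.snapshot(name): name is "scene" or "side" or "wrist"; returns a dict with "pixels" (384x512x3 uint8, red, green, blue), "range_z" (384x512 float32, m along the optical axis (not along the pixel's ray), 0 where there is no reading), "fov_y" (degrees; the focal length in pixels is half the picture's height over the tangent of half this angle, whatever the lens; pixels are square), "cx", "cy" (the principal point, pixels), "k1" (the pictures are not rectified: a ray, as slopes to the right and down, at radius r is drawn at 1 + k1 r^2 times it, then the intrinsics apply), "R" (3x3) and "t" (3): a world point X has camera coordinates R X + t; the wrist camera has in their place "hand_eye" (4x4, takes a point from camera to tool coordinates, whose origin is the TCP and whose axes are the flange's). Camera axes: x right, y down, z forward; pixel columns grow to the right and rows downward; lengths in m; the calibration is good to about 2 mm. A picture is of the moment at which its call begins: read the wrist's pose just before it.
- manip.sign_off(): hands the job in; it is judged then, once.
The state is a dict: "t": time; "q": joint angles; "qd": joint speeds; "tau": joint torques, N m; "tcp_pos": TCP position; "tool_rot": TCP orientation; "force": force on the tool from outside, world axes, zero at the start; "ft_torque": the same for the moment, N m; "finger_gap": opening from 0.0 (shut) to 1.0 (fully open); "gripper_force": force on a finger pad.
Only numpy, scipy, OpenCV 4.12 (cv2) and the standard library are available. Lean on these libraries where they do the work, as an engineer would, in place of code of your own. Each camera call takes 0.05 s, during which the arm holds its last target. There are 200 camera calls.

## Working session

There is one attempt and no reset: what is moved stays moved. The work goes in short steps, Python scripts to look and compute and a shell command to move; the robot and the scene stay as the last step left them, time stands still between calls to the robot, and variables do not carry over. Pictures are saved under pics/ and viewed, at most 14 in all, crops included, and the job is handed in when it is done.

```bash
ls; mkdir -p pics; cat > h.py <<'E'
import numpy as np, cv2
from station import manip
def save(name,fn):
    s=manip.snapshot(name); cv2.imwrite('pics/'+fn,s['pixels'][:,:,::-1]); np.savez('pics/'+fn+'.npz',**s); return s
def K(s):
    f=192/np.tan(np.radians(s['fov_y'])/2); return f
def cloud(s):
    """world points HxWx3 from range (fixed cams)"""
    f=K(s); v,u=np.mgrid[0:384,0:512].astype(float)
    x=(u-s['cx'])/f; y=(v-s['cy'])/f; a,b=x.copy(),y.copy()
    for _ in range(8):
        k=1+s['k1']*(a*a+b*b); a=x/k; b=y/k
    z=s['range_z']; P=np.stack([a*z,b*z,z],-1)
    P=(P-s['t'])@s['R']
    P[z==0]=np.nan
    return P
E
python3 - <<'E'
from h import *
for n in('scene','side','wrist'):
    s=save(n,n+'0.png'); print(n,s['fov_y'],s['cx'],s['k1'],s.get('hand_eye'))
print(manip.sense())
E
```

```text
drive.py
pics
station.py
scene 53.80775564948776 247.63610788201765 0.01487902656403428 None
side 57.202572371950815 253.21529094648784 -0.044637495473398625 None
wrist 58.0811834039947 253.37536254277853 -0.04098741063619737 [[ 1.05511587e-03 -9.64914961e-01 -2.62560479e-01  6.72287026e-02]
 [ 9.99999391e-01  9.33038154e-04  5.89627025e-04  3.34919042e-05]
 [-3.23960993e-04 -2.62560942e-01  9.64915357e-01 -1.49626811e-01]
 [ 0.00000000e+00  0.00000000e+00  0.00000000e+00  1.00000000e+00]]
{'t': 0.15, 'q': array([-1.32148608e+00,  5.28273393e-01,  1.43357994e+00, -1.87501912e-06,
        1.18140915e+00, -1.78524224e-01]), 'qd': array([ 6.35061573e-04, -3.67820141e-03, -3.22715136e-03,  4.22977347e-05,
        2.85490240e-03, -1.45083780e-03]), 'tau': array([ 3.12376287e-04, -4.42744195e+01, -1.78276438e+01, -1.13163094e-04,
        5.61365305e-03, -1.03225562e-05]), 'tcp_pos': array([ 0.2591888 , -0.5681221 ,  0.22365459]), 'tool_rot': array([ 9.77206410e-01,  2.12289744e-01, -3.04105962e-05, -8.34364805e-04]), 'force': array([-0.03058186,  0.41157627,  0.01580487]), 'ft_torque': array([0.01749216, 0.0403609 , 0.01387715]), 'gripper_force': 0.0, 'finger_gap': 1.0000499585880267}
```

View pics/scene0.png

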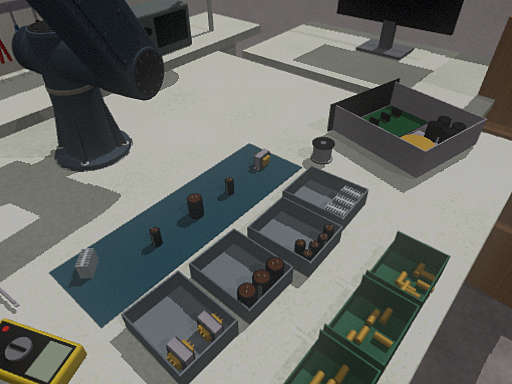

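View pics/side0.png

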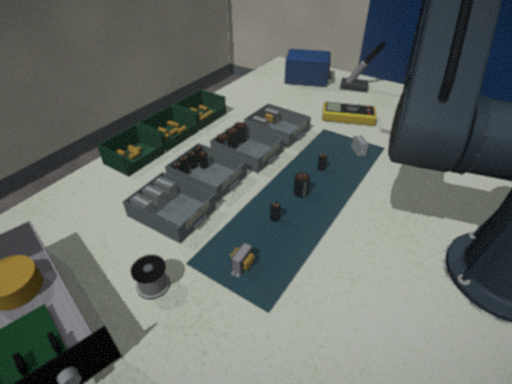

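```bash
python3 - <<'E'
from h import *
for n in('scene','side'):
    s=dict(np.load(f'pics/{n}0.png.npz')); P=cloud(s)
    print(n,'cam',-s['R'].T@s['t'])
    # top-down height map, 2mm/pixel: x 0.2..0.9 up, y -.7..0.6
    H=np.zeros((400,660),np.float32); C=np.zeros((400,660,3),np.uint8)
    m=np.isfinite(P[...,2]); p=P[m]; c=s['pixels'][m]
    i=((1.0-p[:,0])/.002).astype(int); j=((0.66-p[:,1])/.002).astype(int)
    ok=(i>=0)&(i<400)&(j>=0)&(j<660)&(p[:,2]<.12)
    o=np.argsort(p[ok,2]); C[i[ok][o],j[ok][o]]=c[ok][o]
    cv2.imwrite(f'pics/top_{n}.png',C[:,:,::-1])
E
```

```text
scene cam [ 0.95917575 -0.40274345  0.60970551]
side cam [0.16829613 0.59377795 0.54123143]
```

The scene view shows, on the mat: heat sink (86,263), slim cap (155,237), thick cap (195,206), slim cap (229,186) and transformer (262,160). The drawers, from bottom left to top right, are trafo (180,325), thick (240,270), slim (294,235) and sink (325,193), with the reel at (322,150). The side view shows the same layout from the other end.

```bash
python3 - <<'E'
from h import *
seeds=dict(scene=dict(sink=(86,263),slimR=(155,237),thick=(195,206),slimL=(229,186),trafo=(262,160),reel=(322,150)),
 side=dict(trafo=(242,260),slimL=(275,211),thick=(302,184),slimR=(322,162),sink=(360,146),reel=(150,275)))
for n in seeds:
    s=dict(np.load(f'pics/{n}0.png.npz')); P=cloud(s)
    tab=np.nanmedian(P[200:260:4,180:230:4,2]); print(n,'z sample',tab)
    mask=(P[...,2]>.008)&(P[...,2]<.09)&(P[...,0]<.95)
    nl,lab=cv2.connectedComponents(mask.astype(np.uint8))
    for k,(u,v) in seeds[n].items():
        w=P[v-22:v+23,max(u-25,0):u+26].reshape(-1,3); c=np.nanmedian(P[v-2:v+3,u-2:u+3].reshape(-1,3),0)
        d=w[np.isfinite(w[:,2])&(w[:,2]>.012)&(w[:,2]<.08)&(np.hypot(*(w[:,:2]-c[:2]).T)<.045)]
        zt=np.percentile(d[:,2],97)
        t=d[d[:,2]>.027].astype(np.float32)
        r=cv2.minAreaRect(t[:,:2]*1000)
        print(n,k,'seed',c.round(3),'n',len(d),'ztop',zt.round(4),'min',d.min(0).round(3),'max',d.max(0).round(3),'rect',np.round(r[0],1),np.round(r[1],1),round(r[2],1))
    # drawers: rim points z~.044 bounding
    m=(P[...,2]>.035)&(P[...,2]<.07)&(P[...,0]>.35)&(P[...,0]<.95)
    nl,lab,st,_=cv2.connectedComponentsWithStats(m.astype(np.uint8))
    for i in range(1,nl):
        if st[i,4]>150:
            q=P[lab==i]; r=cv2.minAreaRect((q[:,:2]*1000).astype(np.float32)); print(' cc',st[i],np.median(q[:,2]).round(3),np.round(r[0],1),np.round(r[1],1),round(r[2],1))
E
```

```text
scene z sample 0.0033739796810010013
scene sink seed [ 0.403 -0.258  0.039] n 453 ztop 0.0416 min [ 0.363 -0.276  0.012] max [ 0.413 -0.226  0.043] rect [ 386.5 -251. ] [25.5 47.8] 43.5
scene slimR seed [ 0.444 -0.124  0.031] n 165 ztop 0.0461 min [ 0.425 -0.13   0.012] max [ 0.448 -0.109  0.05 ] rect [ 438.  -119.4] [20.8 20.2] 26.6
scene thick seed [ 0.448 -0.011  0.042] n 317 ztop 0.0553 min [ 0.418 -0.019  0.012] max [0.452 0.015 0.058] rect [434.8  -2. ] [34.3 34.6] 87.9
scene slimL seed [0.448 0.1   0.031] n 126 ztop 0.0458 min [0.432 0.094 0.013] max [0.452 0.118 0.048] rect [441.  105.7] [20.2 21. ] 60.8
scene trafo seed [0.438 0.237 0.03 ] n 228 ztop 0.0412 min [0.404 0.226 0.012] max [0.449 0.273 0.042] rect [427.9 249.2] [46.4 40. ] 59.7
scene reel seed [0.547 0.355 0.044] n 386 ztop 0.054 min [0.506 0.347 0.012] max [0.564 0.397 0.055] rect [537.9 372.8] [58.5 48.5] 32.1
 cc [457  15  50  15 407] 0.053 [ 543.8 1697.5] [ 27.8 204.4] 89.7
 cc [482  74  30  19 317] 0.052 [ 787.  1049.2] [19.3 94.2] 82.8
 cc [ 343   88  134   53 1787] 0.057 [654.1 630.2] [231.9 283.7] 75.7
 c
[... 1854 characters left out ...]
052 [ 703.5 -572.9] [177.6  44.3] 35.4
 cc [  97   89  129   76 1711] 0.049 [879.4 -21.1] [415.2 107.2] 90.0
 cc [244 103  67  34 548] 0.04 [ 629.3 -220. ] [130.  160.2] 87.6
 cc [210 122  74  40 765] 0.043 [636.4 -71.7] [129.2 159.4] 88.6
 cc [165 143  82  48 850] 0.041 [655.2  76.6] [159.9 127.5] 1.0
 cc [ 123  172   93   60 1215] 0.039 [641.3 219.8] [160.  128.2] 1.6
 cc [295 172  15  15 177] 0.049 [432.5   1.7] [32.5 37. ] 31.3
 cc [   0  228   39   74 1927] 0.049 [731.9 507.4] [ 67.9 125.3] 63.0
 cc [231 243  21  20 156] 0.036 [425.7 252. ] [19.4 44.6] 4.6
 cc [131 254  35  31 833] 0.049 [534.2 379.8] [58.6 60.7] 62.6
 cc [  37  335   80   49 1175] 0.058 [479.4 553.9] [102.1  19.5] 75.8
```

View pics/top_scene.png

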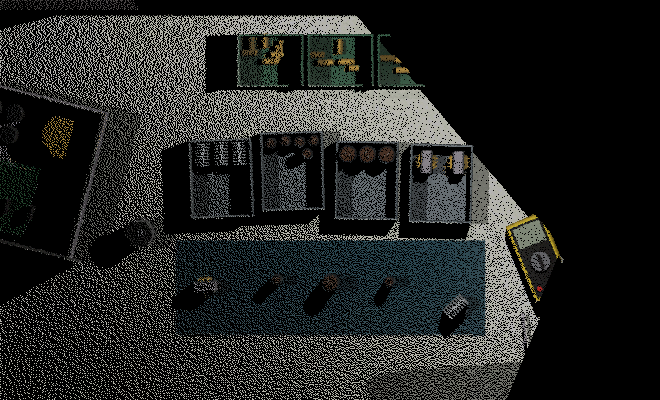

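```bash
cat > plan.py <<'E'
import sys, numpy as np
from scipy.spatial.transform import Rotation as R
from station import manip
# args: x y z yaw(deg of tool x)  -> shift in tool axes, turn about tool z
x,y,z,yaw=map(float,sys.argv[1:5]); s=manip.sense(); r=R.from_quat(s['tool_rot']); M=r.as_matrix()
w=np.arctan2(M[1,0],M[0,0]); d=(np.radians(yaw)-w+np.pi)%(2*np.pi)-np.pi
print('shift',(M.T@(np.array([x,y,z])-s['tcp_pos'])).round(4),'turn',round(-d,4),'tilt',M[:2,2].round(4),'q6',s['q'][5].round(2),'t',s['t'])
E
python3 plan.py .3856 -.2497 .12 -45.5
```

```text
shift [ 0.2471 -0.2371  0.1041] turn 1.222 tilt [-0.0004  0.0016] q6 -0.18 t 0.15
```

Careful with the scale: shifts go in shares of 0.6 m and turns go in shares of pi/2 rad. That gives: 0.247 m is 0.4117, -0.237 m is -0.395, 1.222 rad is 0.7779.

```bash
T='0'; echo '[[0.4117,-0.395,0.0833,0.7779,1],[0.4117,-0.395,0.0833,0.7779,1],[0.4117,-0.395,0.0833,0.7779,1],[0.4117,-0.395,0.1733,0.7779,1],[0.4117,-0.395,0.1733,0.7779,1],[0.4117,-0.395,0.1733,0.7779,1],[0.4117,-0.395,0.1733,0.7779,1],[0.4117,-0.395,0.1733,0.7779,1],[0.4117,-0.395,0.1733,0.7779,1],[0.4117,-0.395,0.1733,0.7779,1],[0.4117,-0.395,0.1733,0.7779,1],[0.4117,-0.395,0.1733,0.7779,1]]' > next.json && python3 drive.py next.json 40
python3 -c "from h import *; save('wrist','w1.png')"; python3 plan.py .3856 -.2497 .027 -45.5
```

```text
t: 1.35
tcp_pos: [0.3858, -0.2512, 0.1206]
tool_rot: [0.922, -0.387, 0.0, 0.0]
force: [-0.8, 0.1, -0.3]
finger_gap: 1.001
gripper_force: 0.0
shift [-0.0013 -0.001   0.0936] turn -0.0005 tilt [ 0.0005 -0.0006] q6 1.54 t 1.4
```

View pics/w1.png

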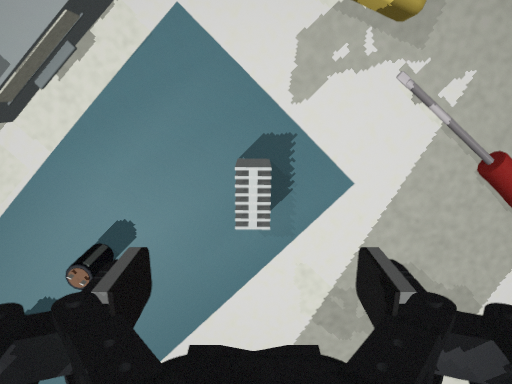

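The heat sink is centred between the fingers at (253,195) and lined up with the jaws. Next I descend and grip.

To row units: 0.0935 m is 0.1558, 0.075 m is 0.125.

```bash
echo '[[-0.0017,-0.0017,0.0667,0,1],[-0.0017,-0.0017,0.125,0,1],[-0.0017,-0.0017,0.1558,0,1],[-0.0017,-0.0017,0.1558,0,1],[-0.0017,-0.0017,0.1558,0,0],[-0.0017,-0.0017,0.1558,0,0],[-0.0017,-0.0017,0.1558,0,0],[-0.0017,-0.0017,0.1558,0,0],[-0.0017,-0.0017,0.1558,0,0],[-0.0017,-0.0017,0.1558,0,0],[-0.0017,-0.0017,0.1558,0,0],[-0.0017,-0.0017,0.1558,0,0]]' > next.json && python3 drive.py next.json 40
python3 plan.py .617 .218 .15 1.5
```

```text
t: 2.6
tcp_pos: [0.3862, -0.2496, 0.028]
tool_rot: [0.922, -0.387, 0.001, 0.0]
force: [-1.3, -1.1, 6.3]
finger_gap: 0.275
gripper_force: 38.9
shift [-0.1714 -0.4924 -0.1225] turn -0.8202 tilt [ 0.0014 -0.0016] q6 1.55 t 2.6
```

To row units: -0.492 m is -0.82, -0.12 m is -0.2, -0.82 rad is -0.522.

```bash
echo '[[0,0,-0.0667,0,0],[0,0,-0.1333,0,0],[0,0,-0.2,0,0],[-0.285,-0.82,-0.2033,-0.522,0],[-0.285,-0.82,-0.2033,-0.522,0],[-0.285,-0.82,-0.2033,-0.522,0],[-0.285,-0.82,-0.2033,-0.522,0],[-0.285,-0.82,-0.2033,-0.522,0],[-0.285,-0.82,-0.2033,-0.522,0],[-0.285,-0.82,-0.2033,-0.522,0],[-0.285,-0.82,-0.2033,-0.522,0],[-0.285,-0.82,-0.2033,-0.522,0],[-0.285,-0.82,-0.2033,-0.522,0],[-0.285,-0.82,-0.2033,-0.522,0],[-0.285,-0.82,-0.2033,-0.522,0],[-0.285,-0.82,-0.2033,-0.522,0],[-0.285,-0.82,-0.2033,-0.522,0],[-0.285,-0.82,-0.2033,-0.522,0]]' > next.json && python3 drive.py next.json
python3 -c "from h import *; save('wrist','w2.png')"; python3 plan.py .617 .218 .031 1.5
```

```text
t: 4.4
tcp_pos: [0.6163, 0.2162, 0.1489]
tool_rot: [1.0, 0.012, -0.0, 0.0]
force: [-0.7, -0.2, -1.2]
finger_gap: 0.267
gripper_force: 39.5
shift [ 0.0007 -0.0017  0.1181] turn -0.0021 tilt [-0.0007 -0.0002] q6 1.71 t 4.45
```

View pics/w2.png

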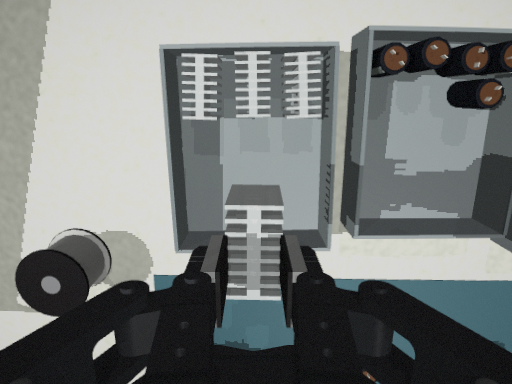

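The heat sink hangs centred over its drawer, at columns 170–330, in front of the three stock sinks. Now I lower it.

To row units: 0.115 m is 0.1917, 0.112 m is 0.1867.

```bash
echo '[[0,-0.0017,0.0667,0,0],[0,-0.0017,0.1333,0,0],[0,-0.0017,0.1667,0,0],[0,-0.0017,0.18,0,0],[0,-0.0017,0.1867,0,0],[0,-0.0017,0.1917,0,0],[0,-0.0017,0.1917,0,0]]' > next.json && python3 drive.py next.json; python3 -c "from h import *; save('side','s2.png')"
```

```text
t: 5.15
tcp_pos: [0.6177, 0.2187, 0.035]
tool_rot: [1.0, 0.013, 0.001, -0.0]
force: [0.2, -1.1, -0.9]
finger_gap: 0.269
gripper_force: 39.5
```

To row units: 0.0035 m is 0.0058, 0.0025 m is 0.0042.

```bash
echo '[[0,0,0.0025,0,0],[0,0,0.0042,0,0],[0,0,0.0058,0,0],[0,0,0.0058,0,0],[0,0,0.0058,0,0]]' > next.json && python3 drive.py next.json; python3 plan.py .617 .218 .15 1.5
```

```text
t: 5.7
tcp_pos: [0.6171, 0.2187, 0.0311]
tool_rot: [1.0, 0.013, 0.0, -0.0]
force: [-0.7, -0.7, 4.8]
finger_gap: 0.268
gripper_force: 40.2
shift [-0.      0.0007 -0.1189] turn -0.0003 tilt [0.0008 0.0001] q6 1.72 t 5.7
```

To row units: -0.12 m is -0.2, -0.1 m is -0.1667.

```bash
echo '[[0,0,0,0,0.35],[0,0,0,0,0.45],[0,0,0,0,0.55],[0,0,0,0,0.55],[0,0,0,0,0.55],[0,0,-0.0333,0,0.55],[0,0,-0.1,0,0.55],[0,0,-0.1667,0,0.55],[0,0,-0.2,0,0.6],[0,0,-0.2,0,0.8]]' > next.json && python3 drive.py next.json; python3 -c "from h import *; save('wrist','w3.png')"; python3 plan.py .4265 .2505 .12 4.7
```

```text
t: 6.7
tcp_pos: [0.6195, 0.2192, 0.1545]
tool_rot: [1.0, 0.013, 0.004, -0.001]
force: [0.2, 0.4, -1.2]
finger_gap: 0.75
gripper_force: 0.0
shift [-0.1906 -0.0365  0.0314] turn -0.0562 tilt [0.0038 0.0007] q6 1.72 t 6.75
```

View pics/w3.png

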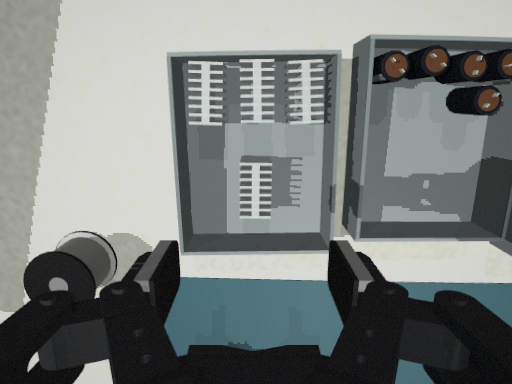

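The heat sink stands in its drawer at (255,190). The transformer is next.

To row units: -0.19 m is -0.3167, -0.15 m is -0.25, -0.056 rad is -0.0357.

```bash
echo '[[-0.0833,-0.0167,0,-0.0357,1],[-0.1667,-0.0333,0.0167,-0.0357,1],[-0.25,-0.05,0.0333,-0.0357,1],[-0.3167,-0.0608,0.05,-0.0357,1],[-0.3167,-0.0608,0.0517,-0.0357,1],[-0.3167,-0.0608,0.0517,-0.0357,1],[-0.3167,-0.0608,0.0517,-0.0357,1]]' > next.json && python3 drive.py next.json
python3 -c "from h import *; save('wrist','w4.png')"; python3 plan.py .4265 .2505 .027 4.7
```

```text
t: 7.45
tcp_pos: [0.4272, 0.2504, 0.1189]
tool_rot: [0.999, 0.041, 0.0, -0.0]
force: [0.4, -0.1, -0.1]
finger_gap: 1.0
gripper_force: 0.0
shift [-0.0013 -0.0002  0.0922] turn -0.0009 tilt [0.0014 0.0004] q6 1.79 t 7.5
```

View pics/w4.png

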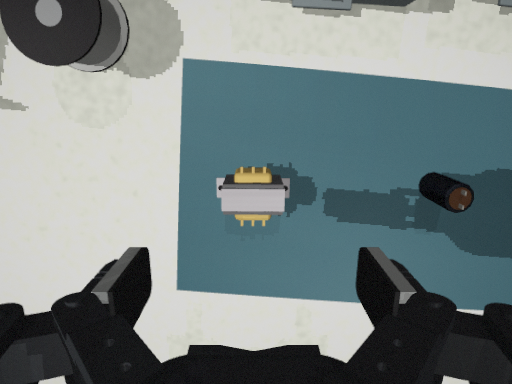

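The transformer sits at (253,193), square to the jaws and centred.

To row units: 0.0915 m is 0.1525, 0.075 m is 0.125.

```bash
echo '[[-0.0017,0,0.0667,0,1],[-0.0017,0,0.125,0,1],[-0.0017,0,0.1525,0,1],[-0.0017,0,0.1525,0,1],[-0.0017,0,0.1525,0,0],[-0.0017,0,0.1525,0,0],[-0.0017,0,0.1525,0,0],[-0.0017,0,0.1525,0,0],[-0.0017,0,0.1525,0,0],[-0.0017,0,0.1525,0,0],[-0.0017,0,0.1525,0,0],[-0.0017,0,0.1525,0,0]]' > next.json && python3 drive.py next.json 60
python3 plan.py .60 -.2195 .16 -2
```

```text
t: 8.7
tcp_pos: [0.4273, 0.2507, 0.0307]
tool_rot: [0.999, 0.041, 0.003, -0.001]
force: [-0.1, -1.0, 14.2]
finger_gap: -0.001
gripper_force: 7.0
shift [ 0.1344  0.4827 -0.129 ] turn 0.1171 tilt [0.0062 0.0016] q6 1.79 t 8.7
```

The gripper closed empty, so I'll look before moving.

```bash
python3 - <<'E'
from h import *
a=save('wrist','w5.png')['pixels'];b=save('side','s5.png')['pixels'][200:320,170:330]
b=cv2.resize(b,None,fx=2.2,fy=2.2)
c=np.zeros((384,512+b.shape[1]-70,3),np.uint8)
c=np.zeros((384,800,3),np.uint8); a=cv2.resize(a,(440,330)); c[:330,:440]=a; c[:b.shape[0],445:445+b.shape[1]]=b[:,:355]
cv2.imwrite('pics/c5.png',c[:,:,::-1])
E
```

```text
(no output)
```

View pics/c5.png

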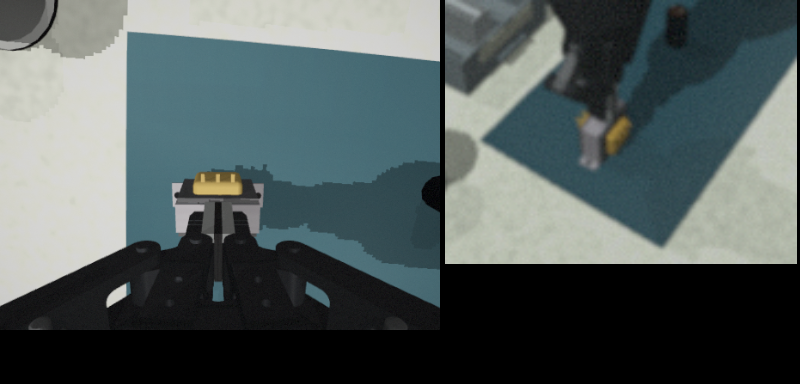

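The jaws closed on the robot side of the core, and the transformer still stands. I'll rise and measure it again.

To row units: -0.1 m is -0.1667, -0.03 m is -0.05.

```bash
echo '[[0,0,-0.05,0,0],[0,0,-0.1,0,0],[0,0,-0.1667,0,0.3],[0,0,-0.1667,0,1],[0,0,-0.1667,0,1],[0,0,-0.1667,0,1],[0,0,-0.1667,0,1],[0,0,-0.1667,0,1]]' > next.json && python3 drive.py next.json
python3 - <<'E'
from h import *
from scipy.spatial.transform import Rotation as Ro
st=manip.sense(); s=save('wrist','w6.png'); f=K(s)
s['R']=np.eye(3); s['t']=np.zeros(3); C=cloud(s); he=s['hand_eye']
P=(C@he[:3,:3].T+he[:3,3])@Ro.from_quat(st['tool_rot']).as_matrix().T+st['tcp_pos']
hsv=cv2.cvtColor(s['pixels'],cv2.COLOR_RGB2HSV)
m=(P[...,2]>.03)&(P[...,2]<.045)&(np.hypot(P[...,0]-.43,P[...,1]-.25)<.06)
q=P[m]; print('top z',np.median(q[:,2]),len(q),cv2.minAreaRect((q[:,:2]*1000).astype(np.float32)))
ye=(hsv[...,0]>15)&(hsv[...,0]<35)&(hsv[...,1]>120)&(np.hypot(P[...,0]-.43,P[...,1]-.25)<.06)
q=P[ye]; print('yellow',len(q),q.min(0),q.max(0))
print('mat z',np.nanmedian(P[100:150,220:400,2]),st['tcp_pos'])
for n in('side','scene'):
    s=save(n,n+'6.png'); P=cloud(s)
    m=(P[...,2]>.028)&(P[...,2]<.045)&(np.hypot(P[...,0]-.43,P[...,1]-.25)<.05)
    q=P[m]; print(n,len(q),cv2.minAreaRect((q[:,:2]*1000).astype(np.float32)))
E
```

```text
t: 9.6
tcp_pos: [0.4242, 0.2499, 0.1268]
tool_rot: [0.999, 0.041, -0.001, 0.0]
force: [0.4, -0.7, -0.0]
finger_gap: 0.99
gripper_force: 0.0
top z 0.037073310408948026 2228 ((428.5043029785156, 251.1539306640625), (45.68767166137695, 39.195594787597656), 82.35613250732422)
yellow 371 [0.40950492 0.20706443 0.01034004] [0.44894491 0.29353429 0.18294656]
mat z 0.0009142919225603452 [0.42421721 0.24991012 0.12682546]
side 318 ((423.1818542480469, 252.12667846679688), (41.931007385253906, 45.60292053222656), 7.935208797454834)
scene 151 ((426.82318115234375, 250.19659423828125), (46.70725631713867, 40.50648880004883), 64.322998046875)
```

View pics/w6.png

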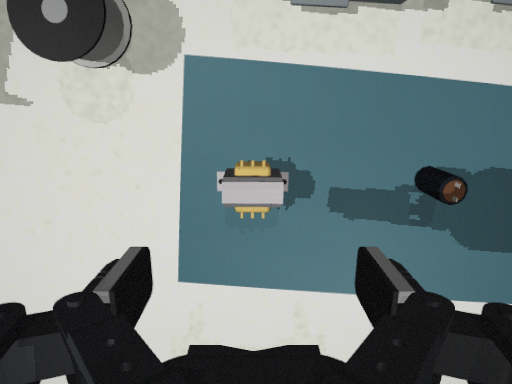

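```bash
python3 - <<'E'
from h import *
s=dict(np.load('pics/w5.png.npz'));s['R']=np.eye(3);s['t']=np.zeros(3);he=s['hand_eye']
P=cloud(s)@he[:3,:3].T+he[:3,3]
for v in range(195,330,10): print(v,[tuple((P[v,u]*1000).round(0)) for u in (210,245,262,300)])
E
```

```text
195 [(np.float64(18.0), np.float64(-23.0), np.float64(29.0)), (np.float64(18.0), np.float64(-5.0), np.float64(31.0)), (np.float64(18.0), np.float64(4.0), np.float64(29.0)), (np.float64(18.0), np.float64(25.0), np.float64(29.0))]
205 [(np.float64(12.0), np.float64(-24.0), np.float64(31.0)), (np.float64(18.0), np.float64(-4.0), np.float64(11.0)), (np.float64(19.0), np.float64(4.0), np.float64(10.0)), (np.float64(13.0), np.float64(25.0), np.float64(30.0))]
215 [(np.float64(7.0), np.float64(-24.0), np.float64(29.0)), (np.float64(17.0), np.float64(-4.0), np.float64(1.0)), (np.float64(17.0), np.float64(4.0), np.float64(1.0)), (np.float64(7.0), np.float64(25.0), np.float64(29.0))]
225 [(np.float64(12.0), np.float64(-20.0), np.float64(0.0)), (np.float64(12.0), np.float64(-4.0), np.float64(1.0)), (np.float64(12.0), np.float64(4.0), np.float64(-0.0)), (np.float64(2.0), np.float64(25.0), np.float64(28.0))]
235 [(np.float64(10.0), np.float64(-19.0), np.float64(-6.0)), (np.float64(12.0), np.float64(-4.0), np.float64(-12.0)), (np.float64(12.0), np.float64(4.0), np.float64(-12.0)), (np.float64(9.0)
[... 1421 characters left out ...]
.0))]
305 [(np.float64(18.0), np.float64(-11.0), np.float64(-73.0)), (np.float64(6.0), np.float64(-3.0), np.float64(-56.0)), (np.float64(6.0), np.float64(3.0), np.float64(-55.0)), (np.float64(18.0), np.float64(12.0), np.float64(-73.0))]
315 [(np.float64(18.0), np.float64(-11.0), np.float64(-78.0)), (np.float64(2.0), np.float64(-3.0), np.float64(-54.0)), (np.float64(2.0), np.float64(3.0), np.float64(-55.0)), (np.float64(18.0), np.float64(11.0), np.float64(-77.0))]
325 [(np.float64(17.0), np.float64(-10.0), np.float64(-80.0)), (np.float64(-2.0), np.float64(-3.0), np.float64(-55.0)), (np.float64(-1.0), np.float64(3.0), np.float64(-55.0)), (np.float64(17.0), np.float64(11.0), np.float64(-80.0))]
```

Depth shows the jaws were centred on the core, but they went right through it. That suggests the fast, hard closing tunnelled into the part. I'll retry more gently, closing in steps and checking the gap.

To row units: 0.0965 m is 0.1608, 0.08 m is 0.1333.

```bash
python3 plan.py .428 .251 .030 4.7; echo '[[0.0067,-0.0017,0.0667,0,1],[0.0067,-0.0017,0.1333,0,1],[0.0067,-0.0017,0.1608,0,0.9],[0.0067,-0.0017,0.1608,0,0.8],[0.0067,-0.0017,0.1608,0,0.7],[0.0067,-0.0017,0.1608,0,0.65],[0.0067,-0.0017,0.1608,0,0.65]]' > next.json && python3 drive.py next.json 30; python3 plan.py .428 .251 .030 4.7;  echo '[[0,0,0,0,0.6],[0,0,0,0,0.56],[0,0,0,0,0.53],[0,0,0,0,0.5],[0,0,0,0,0.5],[0,0,0,0,0.5]]' > next.json && python3 drive.py next.json
```

```text
shift [ 0.0036 -0.0007  0.0972] turn -0.0003 tilt [-0.0015 -0.0005] q6 1.79 t 9.75
t: 10.45
tcp_pos: [0.4298, 0.2518, 0.0326]
tool_rot: [0.999, 0.041, 0.001, -0.0]
force: [-0.5, 0.0, 0.2]
finger_gap: 0.653
gripper_force: 0.0
shift [-0.0018  0.0007  0.0026] turn -0.0001 tilt [0.0026 0.0008] q6 1.79 t 10.45
t: 11.05
tcp_pos: [0.4288, 0.2515, 0.0314]
tool_rot: [0.999, 0.041, -0.0, 0.0]
force: [0.1, -0.8, -0.2]
finger_gap: 0.5
gripper_force: 0.0
```

```bash
echo '[[0,0,0,0,0.48],[0,0,0,0,0.46],[0,0,0,0,0.45],[0,0,0,0,0.45]]' > next.json && python3 drive.py next.json; python3 -c "from h import *; save('wrist','w7.png')"
```

```text
t: 11.45
tcp_pos: [0.4288, 0.2515, 0.0314]
tool_rot: [0.999, 0.041, -0.0, -0.0]
force: [-0.5, 0.9, 0.3]
finger_gap: 0.451
gripper_force: 0.0
```

View pics/w7.png

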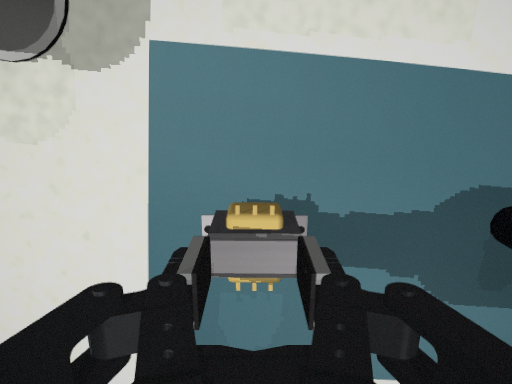

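The pads now sit at both ends of the core (columns 208 and 300), overlapping it. I'll keep closing slowly.

```bash
echo '[[0,0,0,0,0.44],[0,0,0,0,0.43],[0,0,0,0,0.42],[0,0,0,0,0.41],[0,0,0,0,0.40],[0,0,0,0,0.4]]' > next.json && python3 drive.py next.json; echo '[[0,0,0,0,0.39],[0,0,0,0,0.38],[0,0,0,0,0.37],[0,0,0,0,0.36],[0,0,0,0,0.36]]' > next.json && python3 drive.py next.json|tail -3
```

```text
t: 12.1
tcp_pos: [0.4288, 0.2515, 0.0314]
tool_rot: [0.999, 0.041, -0.0, -0.0]
force: [-0.5, -0.8, 0.6]
finger_gap: 0.4
gripper_force: 0.0
force: [-0.7, 1.1, -0.0]
finger_gap: 0.359
gripper_force: 0.0
```

```bash
python3 - <<'E'
from h import *
s=save('wrist','w8.png')
a=s['pixels'][150:384,140:370]; b=save('side','s8.png')['pixels'][210:300,190:300]
c=np.zeros((470,800,3),np.uint8); a=cv2.resize(a,(460,468)); b=cv2.resize(b,(336,275)); c[:468,:460]=a; c[:275,462:798]=b
cv2.imwrite('pics/c8.png',c[:,:,::-1])
E
```

```text
(no output)
```

View pics/c8.png

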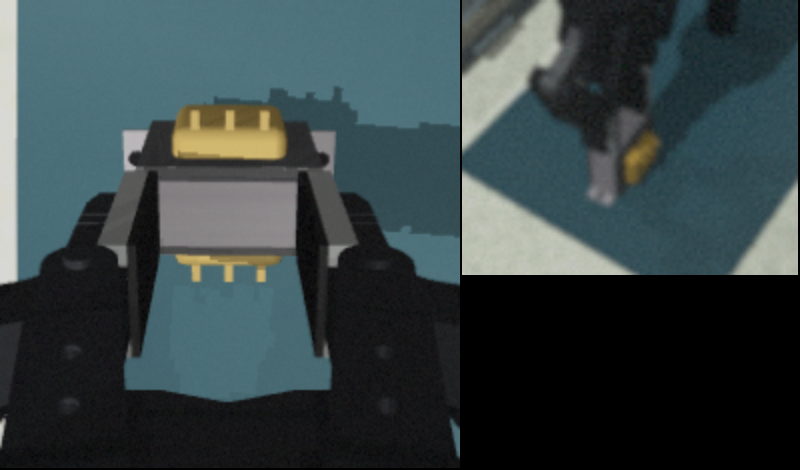

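```bash
python3 - <<'E'
from h import *
for fn,cols in (('w4.png',(110,130,370,385)),('w7.png',(190,200,312,320)),('w8.png',(198,207,300,310))):
    s=dict(np.load(f'pics/{fn}.npz'));s['R']=np.eye(3);s['t']=np.zeros(3);he=s['hand_eye']
    P=cloud(s)@he[:3,:3].T+he[:3,3]; print(fn)
    for v in range(224,300,6): print(v,[(P[v,u]*1000).round(0).astype(int).tolist() for u in cols])
E
```

```text
w4.png
224 [[-31, -119, 119], [-31, -102, 119], [-31, 97, 119], [-30, 108, 117]]
230 [[-36, -120, 119], [-37, -103, 119], [-36, 97, 118], [-35, 108, 116]]
236 [[-42, -120, 119], [-42, -103, 119], [-41, 97, 118], [-41, 110, 118]]
242 [[-47, -121, 119], [-47, -104, 119], [-46, 97, 117], [-47, 111, 119]]
248 [[-53, -121, 119], [12, -49, -25], [12, 45, -26], [-52, 111, 118]]
254 [[-57, -121, 117], [12, -46, -32], [12, 43, -32], [-58, 112, 118]]
260 [[-64, -123, 119], [12, -45, -36], [11, 42, -35], [12, 47, -37]]
266 [[8, -54, -33], [12, -43, -40], [9, 43, -35], [12, 46, -40]]
272 [[11, -49, -45], [11, -42, -43], [7, 43, -35], [12, 44, -45]]
278 [[12, -47, -50], [8, -43, -43], [5, 43, -36], [12, 43, -49]]
284 [[12, -45, -53], [6, -43, -43], [3, 42, -38], [10, 43, -50]]
290 [[12, -43, -58], [4, -43, -44], [1, 42, -38], [8, 43, -50]]
296 [[11, -43, -59], [2, -43, -44], [-2, 43, -38], [6, 43, -50]]
w7.png
224 [[2, -35, 30], [1, -30, 31], [1, 32, 31], [1, 37, 32]]
230 [[-2, -35, 30], [-2, -30, 30], [-2, 32, 31], [-2, 37, 31]]
236 [[-6, -35, 30], [12, -23, -13], [12, 24, -14], [-6, 37, 31]]
24
[... 809 characters left out ...]
20, -13], [11, 20, -11], [-6, 31, 30]]
242 [[-9, -31, 30], [12, -19, -20], [12, 19, -19], [-10, 32, 31]]
248 [[12, -22, -26], [12, -18, -25], [12, 18, -26], [12, 22, -25]]
254 [[12, -21, -30], [12, -18, -30], [12, 17, -31], [12, 21, -32]]
260 [[12, -20, -35], [12, -17, -35], [12, 17, -36], [12, 20, -36]]
266 [[12, -19, -41], [12, -16, -41], [12, 16, -40], [12, 20, -40]]
272 [[12, -19, -46], [11, -16, -44], [12, 15, -45], [12, 19, -45]]
278 [[13, -18, -51], [10, -16, -46], [9, 16, -44], [13, 18, -51]]
284 [[13, -17, -54], [7, -16, -45], [7, 16, -45], [13, 17, -55]]
290 [[13, -17, -58], [6, -16, -46], [5, 16, -45], [13, 17, -59]]
296 [[13, -16, -61], [2, -16, -44], [3, 16, -45], [12, 16, -61]]
```

Careful with the scale: shifts go in shares of 0.6 m and turns go in shares of pi/2 rad. That gives: 0.004 m is 0.0067.

```bash
python3 - <<'E'
from h import *
for fn,cols in (('w2.png',(208,218,255,288,300)),):
    s=dict(np.load(f'pics/{fn}.npz'));s['R']=np.eye(3);s['t']=np.zeros(3);he=s['hand_eye']
    P=cloud(s)@he[:3,:3].T+he[:3,3]; print(fn)
    for v in range(190,330,8): print(v,[(P[v,u]*1000).round(0).astype(int).tolist() for u in cols])
E
echo '[[0,0,0,0,0.5],[0,0,0,0,0.6],[0,0,0,0,0.6],[0,0,0.0067,0,0.6],[0,0,0.0067,0,0.6]]' > next.json && python3 drive.py next.json
```

```text
w2.png
190 [[-9, -40, 146], [-9, -31, 145], [25, 1, 16], [-9, 30, 145], [-9, 41, 145]]
198 [[-16, -41, 147], [-16, -32, 146], [25, 1, 1], [-16, 31, 146], [-16, 41, 146]]
206 [[-24, -41, 147], [-24, -32, 146], [24, 0, -10], [-23, 31, 145], [-23, 42, 145]]
214 [[-31, -41, 146], [-31, -32, 146], [21, 0, -10], [-31, 31, 147], [-31, 42, 145]]
222 [[-39, -41, 145], [-39, -32, 146], [17, 0, -10], [-38, 31, 145], [-39, 42, 146]]
230 [[-47, -42, 147], [-47, -32, 146], [13, 0, -10], [-46, 31, 144], [-46, 42, 144]]
238 [[-47, -39, 128], [12, -15, -15], [10, 0, -11], [12, 14, -16], [-46, 40, 125]]
246 [[12, -18, -24], [12, -14, -23], [6, 0, -10], [12, 13, -24], [8, 20, -14]]
254 [[12, -17, -31], [12, -13, -31], [2, 1, -10], [12, 13, -31], [12, 17, -31]]
262 [[12, -16, -37], [12, -13, -37], [-1, 1, -11], [12, 12, -37], [12, 16, -38]]
270 [[12, -16, -43], [12, -12, -44], [-5, 1, -10], [12, 11, -44], [12, 16, -43]]
278 [[12, -15, -50], [10, -12, -45], [-10, 1, -10], [10, 11, -45], [13, 15, -51]]
286 [[13, -14, -55], [6, -12, -44], [-14, 1, -10], [6, 12, -45], [13, 14, -56]]
294 [[13, -13, -60], [4, -12, -45], [-17, 1, -11], [3, 12, -44], [13, 13, -61]]
302 [[17, -12, -71], [0, -12, -45], [-123, 2, 148], [0, 12, -44], [17, 12, -72]]
310 [[18, -11, -76], [-3, -12, -45], [-131, 2, 148], [-3, 12, -44], [18, 11, -75]]
318 [[18, -11, -79], [-6, -13, -45], [-141, 2, 148], [-5, 12, -46], [18, 11, -79]]
326 [[18, -10, -83], [-10, -13, -44], [-150, 2, 148], [-10, 12, -43], [18, 10, -83]]
t: 13.2
tcp_pos: [0.4286, 0.2514, 0.027]
tool_rot: [0.999, 0.041, -0.0, 0.0]
force: [0.4, -0.3, -1.4]
finger_gap: 0.598
gripper_force: 0.0
```

The depth data shows the real fingertips about 10–16 mm behind the TCP (they were on top of the core, not through it). The sink was held only by its top edge. So I'll grip about 30 mm lower, descending in guarded steps.

To row units: 0.008 m is 0.0133, 0.004 m is 0.0067.

```bash
echo '[[0,0,0.0067,0,0.6],[0,0,0.0133,0,0.6],[0,0,0.0133,0,0.6]]' > next.json && python3 drive.py next.json | grep -E 'tcp_pos|force:'; echo '[[0,0,0.0067,0,0.6],[0,0,0.0133,0,0.6],[0,0,0.0133,0,0.6]]' > next.json && python3 drive.py next.json| grep -E 'tcp_pos|force:'
```

```text
tcp_pos: [0.4284, 0.2514, 0.0188]
force: [-0.3, 0.6, 0.3]
gripper_force: 0.0
tcp_pos: [0.4285, 0.2514, 0.0109]
force: [-0.2, -0.1, 0.6]
gripper_force: 0.0
```

Below 22 mm there is no contact, which confirms the offset. Two more steps down, then I close.

To row units: 0.008 m is 0.0133, 0.004 m is 0.0067.

```bash
echo '[[0,0,0.0067,0,0.6],[0,0,0.0133,0,0.6],[0,0,0.0133,0,0.6]]' > next.json && python3 drive.py next.json | grep -E 'tcp_pos|force:'; echo '[[0,0,0.005,0,0.6],[0,0,0.0083,0,0.6],[0,0,0.0083,0,0.55],[0,0,0.0083,0,0.5],[0,0,0.0083,0,0.45],[0,0,0.0083,0,0.4],[0,0,0.0083,0,0],[0,0,0.0083,0,0],[0,0,0.0083,0,0],[0,0,0.0083,0,0]]' > next.json && python3 drive.py next.json 50; python3 plan.py .60 -.2195 .12 -2
```

```text
tcp_pos: [0.4285, 0.2514, 0.0029]
force: [-0.6, 0.6, 0.6]
gripper_force: 0.0
t: 15.1
tcp_pos: [0.4287, 0.2515, -0.0015]
tool_rot: [0.999, 0.041, -0.0, 0.0]
force: [-0.5, 0.5, 1.6]
finger_gap: 0.506
gripper_force: 50.7
shift [ 0.1322  0.4834 -0.1215] turn 0.1167 tilt [-0.0002 -0.0001] q6 1.79 t 15.1
```

To row units: 0.483 m is 0.805, -0.12 m is -0.2, 0.117 rad is 0.0745.

```bash
echo '[[0,0,-0.0667,0,0],[0,0,-0.1333,0,0],[0,0,-0.2,0,0],[0.22,0.805,-0.2017,0.0745,0],[0.22,0.805,-0.2017,0.0745,0],[0.22,0.805,-0.2017,0.0745,0],[0.22,0.805,-0.2017,0.0745,0],[0.22,0.805,-0.2017,0.0745,0],[0.22,0.805,-0.2017,0.0745,0],[0.22,0.805,-0.2017,0.0745,0],[0.22,0.805,-0.2017,0.0745,0],[0.22,0.805,-0.2017,0.0745,0],[0.22,0.805,-0.2017,0.0745,0],[0.22,0.805,-0.2017,0.0745,0],[0.22,0.805,-0.2017,0.0745,0],[0.22,0.805,-0.2017,0.0745,0],[0.22,0.805,-0.2017,0.0745,0]]' > next.json && python3 drive.py next.json
python3 plan.py .60 -.2195 .008 -2;python3 -c "from h import *; save('wrist','w9.png')"
```

```text
t: 16.8
tcp_pos: [0.5989, -0.2171, 0.1189]
tool_rot: [1.0, -0.017, -0.001, -0.001]
force: [0.8, -0.2, -2.5]
finger_gap: 0.51
gripper_force: 52.6
shift [0.0014 0.0026 0.1109] turn 0.0013 tilt [-0.0021  0.0015] q6 1.08 t 16.8
```

View pics/w9.png

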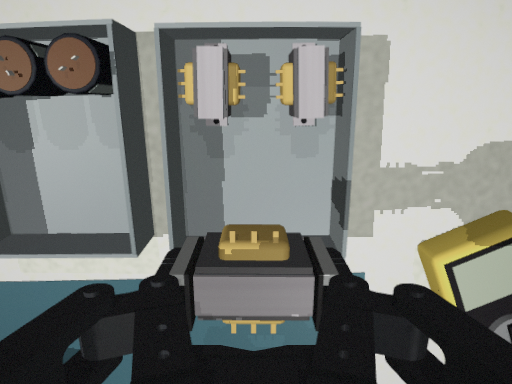

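The transformer is firmly held and centred over its drawer (walls at columns 170–345), clear of the stock. Now I lower it.

To row units: 0.115 m is 0.1917, 0.002 m is 0.0033.

```bash
echo '[[0.0017,0.0033,0.0667,0,0],[0.0017,0.0033,0.1333,0,0],[0.0017,0.0033,0.1667,0,0],[0.0017,0.0033,0.18,0,0],[0.0017,0.0033,0.1867,0,0],[0.0017,0.0033,0.1917,0,0],[0.0017,0.0033,0.1917,0,0]]' > next.json && python3 drive.py next.json
```

```text
t: 17.55
tcp_pos: [0.6016, -0.2213, 0.0055]
tool_rot: [1.0, -0.017, 0.001, 0.001]
force: [-0.1, -0.3, -2.2]
finger_gap: 0.509
gripper_force: 52.5
```

To row units: 0.003 m is 0.005, 0.002 m is 0.0033.

```bash
echo '[[0,0,0.0017,0,0],[0,0,0.0033,0,0],[0,0,0.005,0,0],[0,0,0.005,0,0],[0,0,0.005,0,0]]' > next.json && python3 drive.py next.json
```

```text
t: 18.05
tcp_pos: [0.6008, -0.2212, 0.0016]
tool_rot: [1.0, -0.018, 0.0, 0.0]
force: [0.1, 0.1, -2.0]
finger_gap: 0.507
gripper_force: 52.7
```

To row units: 0.0015 m is 0.0025, 0.001 m is 0.0017.

```bash
echo '[[0,0,0.0017,0,0],[0,0,0.0025,0,0],[0,0,0.0025,0,0]]' > next.json && python3 drive.py next.json; echo '[[0,0,0,0,0.52],[0,0,0,0,0.55],[0,0,0,0,0.6],[0,0,0,0,0.64],[0,0,0,0,0.64],[0,0,-0.0333,0,0.64],[0,0,-0.1,0,0.64],[0,0,-0.1667,0,0.64],[0,0,-0.2,0,1],[0,0,-0.2,0,1]]' > next.json && python3 drive.py next.json; python3 plan.py .436 -.1165 .12 0;python3 -c "from h import *; save('wrist','w10.png')"
```

```text
t: 18.35
tcp_pos: [0.6008, -0.2212, 0.0015]
tool_rot: [1.0, -0.018, 0.0, 0.0]
force: [-1.7, 1.2, 6.0]
finger_gap: 0.506
gripper_force: 53.8
t: 19.35
tcp_pos: [0.6032, -0.2224, 0.1238]
tool_rot: [1.0, -0.018, 0.004, 0.002]
force: [0.9, -0.4, 0.8]
finger_gap: 0.952
gripper_force: 0.0
shift [-0.1708 -0.1     0.0022] turn -0.0351 tilt [ 0.0069 -0.004 ] q6 1.08 t 19.35
```

View pics/w10.png

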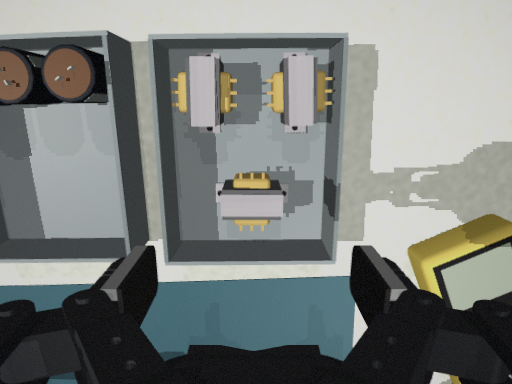

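The transformer stands on the drawer floor at (252,200). Next come the slim caps, with numeric wrist-depth checks because my picture budget is nearly used.

To row units: -0.17 m is -0.2833, -0.14 m is -0.2333, -0.035 rad is -0.0223.

```bash
cat > wr.py <<'E'
# wrist-depth centroid of points in height band near x y : x y zlo zhi rad
import sys
from h import *
from scipy.spatial.transform import Rotation as Ro
x,y,lo,hi,rad=map(float,sys.argv[1:6])
st=manip.sense(); s=manip.snapshot('wrist'); s['R']=np.eye(3); s['t']=np.zeros(3); he=s['hand_eye']
P=(cloud(s)@he[:3,:3].T+he[:3,3])@Ro.from_quat(st['tool_rot']).as_matrix().T+st['tcp_pos']
q=P[(P[...,2]>lo)&(P[...,2]<hi)&(np.hypot(P[...,0]-x,P[...,1]-y)<rad)]
c,r=cv2.minEnclosingCircle((q[:,:2]*1000).astype(np.float32))
print(len(q),'circle',np.round(c,1),round(r,1),'z',q[:,2].min().round(4),np.median(q[:,2]).round(4),q[:,2].max().round(4))
E
echo '[[-0.0833,-0.05,0,-0.0223,1],[-0.1667,-0.1,0,-0.0223,1],[-0.2333,-0.1333,0,-0.0223,1],[-0.2833,-0.1667,0.0017,-0.0223,1],[-0.2833,-0.1667,0.0017,-0.0223,1],[-0.2833,-0.1667,0.0017,-0.0223,1],[-0.2833,-0.1667,0.0017,-0.0223,1]]' > next.json && python3 drive.py next.json
python3 wr.py .436 -.1165 .038 .0435 .03; python3 plan.py .436 -.1165 .003 0
```

```text
t: 20.1
tcp_pos: [0.4359, -0.1161, 0.1185]
tool_rot: [1.0, -0.0, 0.001, 0.0]
force: [0.3, -1.0, -0.1]
finger_gap: 1.001
gripper_force: 0.0
734 circle [ 438.2 -117.4] 10.9 z 0.0381 0.0413 0.0433
shift [-0.0004  0.      0.1156] turn -0.0005 tilt [ 0.0017 -0.0009] q6 1.06 t 20.15
```

To row units: 0.1155 m is 0.1925, 0.0015 m is 0.0025.

```bash
echo '[[0.0025,0.0017,0.0667,0,1],[0.0025,0.0017,0.1333,0,1],[0.0025,0.0017,0.1833,0,0.8],[0.0025,0.0017,0.1925,0,0.6],[0.0025,0.0017,0.1925,0,0.4],[0.0025,0.0017,0.1925,0,0.3],[0.0025,0.0017,0.1925,0,0.2],[0.0025,0.0017,0.1925,0,0],[0.0025,0.0017,0.1925,0,0],[0.0025,0.0017,0.1925,0,0],[0.0025,0.0017,0.1925,0,0]]' > next.json && python3 drive.py next.json 25
python3 plan.py .650 .0635 .12 0
```

```text
t: 21.25
tcp_pos: [0.4366, -0.1165, 0.0045]
tool_rot: [1.0, -0.0, 0.001, 0.001]
force: [-0.6, -0.3, 6.8]
finger_gap: 0.249
gripper_force: 26.1
shift [ 0.2136 -0.1799 -0.1153] turn -0.0002 tilt [ 0.0021 -0.0012] q6 1.06 t 21.25
```

To row units: 0.2136 m is 0.356, -0.18 m is -0.3.

```bash
echo '[[0,0,-0.0667,0,0],[0,0,-0.1333,0,0],[0,0,-0.1917,0,0],[0.0833,-0.0667,-0.1917,0,0],[0.1667,-0.1333,-0.1917,0,0],[0.2333,-0.2,-0.1917,0,0],[0.3,-0.25,-0.1917,0,0],[0.356,-0.3,-0.1917,0,0],[0.356,-0.3,-0.1917,0,0],[0.356,-0.3,-0.1917,0,0],[0.356,-0.3,-0.1917,0,0],[0.356,-0.3,-0.1917,0,0]]' > next.json && python3 drive.py next.json
python3 wr.py .69 .07 .038 .046 .045; python3 plan.py .650 .0635 .01 0
```

```text
t: 22.45
tcp_pos: [0.6479, 0.0631, 0.1181]
tool_rot: [1.0, -0.0, -0.001, 0.0]
force: [-0.0, -0.7, 0.3]
finger_gap: 0.246
gripper_force: 25.7
2983 circle [711.5  66.4] 36.6 z 0.0382 0.0444 0.046
shift [ 0.0022 -0.0007  0.1082] turn -0.0013 tilt [-0.0021 -0.0001] q6 1.5 t 22.5
```

To row units: 0.108 m is 0.18, 0.105 m is 0.175.

```bash
echo '[[0.0017,0,0.0667,0,0],[0.0017,0,0.1333,0,0],[0.0017,0,0.1667,0,0],[0.0017,0,0.175,0,0],[0.0017,0,0.18,0,0],[0.0017,0,0.18,0,0]]' > next.json && python3 drive.py next.json; echo '[[0,0,0.0017,0,0],[0,0,0.0025,0,0],[0,0,0.0033,0,0],[0,0,0.0033,0,0]]' > next.json && python3 drive.py next.json | grep -E 'tcp|force'
```

```text
t: 23.1
tcp_pos: [0.6512, 0.0632, 0.0114]
tool_rot: [1.0, -0.0, 0.001, 0.0]
force: [-0.1, 0.8, 0.3]
finger_gap: 0.246
gripper_force: 25.7
tcp_pos: [0.6508, 0.0638, 0.0089]
force: [0.7, 0.0, -0.9]
gripper_force: 25.7
```

To row units: 0.0015 m is 0.0025, 0.001 m is 0.0017.

```bash
echo '[[0,0,0.0017,0,0],[0,0,0.0025,0,0],[0,0,0.0025,0,0]]' > next.json && python3 drive.py next.json | grep -E 'tcp|force';  echo '[[0,0,0.0008,0,0],[0,0,0.0017,0,0],[0,0,0.0017,0,0]]' > next.json && python3 drive.py next.json | grep -E 'tcp|force'
```

```text
tcp_pos: [0.6508, 0.0638, 0.0075]
force: [-0.6, 0.5, 4.7]
gripper_force: 26.2
tcp_pos: [0.6508, 0.0638, 0.0075]
force: [-2.7, -0.2, 9.6]
gripper_force: 26.6
```

Contact with the floor. I release, rise and go to the left slim cap.

To row units: -0.115 m is -0.1917, -0.1 m is -0.1667.

```bash
echo '[[0,0,-0.0017,0,0.28],[0,0,-0.0017,0,0.33],[0,0,-0.0017,0,0.4],[0,0,-0.0017,0,0.45],[0,0,-0.0017,0,0.45],[0,0,-0.0333,0,0.45],[0,0,-0.1,0,0.45],[0,0,-0.1667,0,0.5],[0,0,-0.1917,0,0.7],[0,0,-0.1917,0,1]]' > next.json && python3 drive.py next.json; python3 wr.py .651 .0635 .038 .0475 .018; python3 plan.py .4395 .1075 .12 0
```

```text
t: 25.1
tcp_pos: [0.6525, 0.0637, 0.1237]
tool_rot: [1.0, -0.0, 0.003, 0.0]
force: [-0.1, -0.0, -0.4]
finger_gap: 0.825
gripper_force: 0.0
754 circle [652.   63.7] 11.0 z 0.0381 0.0443 0.047
shift [-0.2113 -0.0437  0.0011] turn -0.0002 tilt [ 0.0015 -0.0001] q6 1.5 t 25.15
```

To row units: -0.211 m is -0.3517, -0.19 m is -0.3167.

```bash
echo '[[-0.0833,-0.0167,0,0,1],[-0.1667,-0.0333,0,0,1],[-0.25,-0.05,0,0,1],[-0.3167,-0.0667,0,0,1],[-0.3517,-0.0733,0,0,1],[-0.3517,-0.0733,0,0,1],[-0.3517,-0.0733,0,0,1]]' > next.json && python3 drive.py next.json|head -2
python3 wr.py .4395 .1075 .038 .0435 .03; python3 plan.py .4395 .1075 .003 0
```

```text
t: 25.85
tcp_pos: [0.4396, 0.1078, 0.1199]
728 circle [442. 108.] 11.0 z 0.0381 0.0414 0.0434
shift [-1.500e-03  1.000e-04  1.172e-01] turn -0.0004 tilt [ 0.0006 -0.0001] q6 1.56 t 25.9
```

To row units: 0.117 m is 0.195, 0.11 m is 0.1833.

```bash
echo '[[0.0017,0,0.0667,0,1],[0.0017,0,0.1333,0,1],[0.0017,0,0.1833,0,0.8],[0.0017,0,0.195,0,0.6],[0.0017,0,0.195,0,0.4],[0.0017,0,0.195,0,0.3],[0.0017,0,0.195,0,0.2],[0.0017,0,0.195,0,0],[0.0017,0,0.195,0,0],[0.0017,0,0.195,0,0],[0.0017,0,0.195,0,0]]' > next.json && python3 drive.py next.json 25
python3 plan.py .6094 .0865 .12 0
```

```text
t: 27.0
tcp_pos: [0.4412, 0.1078, 0.0048]
tool_rot: [1.0, -0.0, 0.001, 0.0]
force: [-0.5, 0.0, 6.3]
finger_gap: 0.248
gripper_force: 26.1
shift [ 0.1684  0.0213 -0.1148] turn -0.0001 tilt [ 0.002 -0.   ] q6 1.56 t 27.0
```

To row units: 0.168 m is 0.28, 0.12 m is 0.2.

```bash
echo '[[0,0,-0.0667,0,0],[0,0,-0.1333,0,0],[0,0,-0.1917,0,0],[0.0667,0.0083,-0.1917,0,0],[0.1333,0.0167,-0.1917,0,0],[0.2,0.025,-0.1917,0,0],[0.25,0.0333,-0.1917,0,0],[0.28,0.035,-0.1917,0,0],[0.28,0.035,-0.1917,0,0],[0.28,0.035,-0.1917,0,0],[0.28,0.035,-0.1917,0,0]]' > next.json && python3 drive.py next.json | tail -2
python3 plan.py .6094 .0865 .01 0
echo '[[0,0,0.0667,0,0],[0,0,0.1333,0,0],[0,0,0.1667,0,0],[0,0,0.175,0,0],[0,0,0.18,0,0],[0,0,0.18,0,0]]' > next.json && python3 drive.py next.json;echo '[[0,0,0.0017,0,0],[0,0,0.0025,0,0],[0,0,0.0033,0,0],[0,0,0.0033,0,0]]' > next.json && python3 drive.py next.json | grep -E 'tcp|force'
```

```text
finger_gap: 0.248
gripper_force: 25.7
shift [0.0034 0.0006 0.1085] turn 0.0002 tilt [-0.003   0.0002] q6 1.53 t 28.1
t: 28.7
tcp_pos: [0.6089, 0.0869, 0.0118]
tool_rot: [1.0, 0.0, 0.001, 0.0]
force: [0.4, 0.1, -0.4]
finger_gap: 0.248
gripper_force: 25.7
tcp_pos: [0.6088, 0.0867, 0.0094]
force: [0.9, 0.4, -0.0]
gripper_force: 25.7
```

To row units: 0.002 m is 0.0033, 0.001 m is 0.0017.

```bash
echo '[[0,0,0.0017,0,0],[0,0,0.0033,0,0],[0,0,0.0033,0,0]]' > next.json && python3 drive.py next.json | grep -E 'tcp|force';  echo '[[0,0,0.0008,0,0],[0,0,0.0017,0,0],[0,0,0.0017,0,0]]' > next.json && python3 drive.py next.json | grep -E 'tcp|force'
```

```text
tcp_pos: [0.6088, 0.0867, 0.0079]
force: [-1.0, 0.3, 5.9]
gripper_force: 26.3
tcp_pos: [0.6088, 0.0867, 0.0078]
force: [-2.9, 0.1, 12.1]
gripper_force: 26.7
```

To row units: -0.115 m is -0.1917, -0.1 m is -0.1667.

```bash
echo '[[0,0,-0.0017,0,0.28],[0,0,-0.0017,0,0.33],[0,0,-0.0017,0,0.4],[0,0,-0.0017,0,0.45],[0,0,-0.0017,0,0.45],[0,0,-0.0333,0,0.45],[0,0,-0.1,0,0.45],[0,0,-0.1667,0,0.5],[0,0,-0.1917,0,0.7],[0,0,-0.1917,0,1]]' > next.json && python3 drive.py next.json|head -2; python3 wr.py .609 .0867 .038 .0475 .018;python3 wr.py .651 .0635 .038 .0475 .018; python3 plan.py .434 0.0 .13 0
```

```text
t: 30.7
tcp_pos: [0.6107, 0.0868, 0.1238]
752 circle [608.8  86.6] 11.1 z 0.0381 0.0444 0.047
846 circle [651.9  63.7] 11.1 z 0.0381 0.0443 0.0473
shift [-0.174   0.0868 -0.0094] turn -0.0002 tilt [-0.0008  0.    ] q6 1.53 t 30.8
```

Both slim caps stand in their drawer. Last is the thick cap.

To row units: -0.174 m is -0.29, -0.15 m is -0.25.

```bash
echo '[[-0.0667,0.0333,-0.015,0,1],[-0.1333,0.0667,-0.015,0,1],[-0.2,0.1,-0.015,0,1],[-0.25,0.1333,-0.015,0,1],[-0.29,0.145,-0.015,0,1],[-0.29,0.145,-0.015,0,1],[-0.29,0.145,-0.015,0,1]]' > next.json && python3 drive.py next.json|head -2
python3 wr.py .434 0 .047 .0535 .03; python3 plan.py .434 0 .012 0
```

```text
t: 31.5
tcp_pos: [0.4343, -0.0003, 0.129]
1896 circle [4.364e+02 2.000e-01] 17.5 z 0.047 0.0515 0.0535
shift [-0.0015 -0.0003  0.1173] turn -0.0005 tilt [0.0002 0.0001] q6 1.31 t 31.55
```

To row units: 0.117 m is 0.195, 0.11 m is 0.1833.

```bash
echo '[[0.0017,0,0.0667,0,1],[0.0017,0,0.1333,0,1],[0.0017,0,0.1833,0,0.8],[0.0017,0,0.195,0,0.6],[0.0017,0,0.195,0,0.5],[0.0017,0,0.195,0,0.45],[0.0017,0,0.195,0,0.4],[0.0017,0,0.195,0,0],[0.0017,0,0.195,0,0],[0.0017,0,0.195,0,0],[0.0017,0,0.195,0,0]]' > next.json && python3 drive.py next.json 40
python3 plan.py .615 -.072 .13 0
```

```text
t: 32.65
tcp_pos: [0.4363, -0.0004, 0.0139]
tool_rot: [1.0, -0.0, 0.001, 0.0]
force: [0.5, 0.4, 7.1]
finger_gap: 0.398
gripper_force: 40.5
shift [ 0.179   0.0717 -0.1156] turn -0.0003 tilt [ 0.0025 -0.0006] q6 1.31 t 32.65
```

```bash
echo '[[0,0,-0.0667,0,0],[0,0,-0.1333,0,0],[0,0,-0.1917,0,0],[0.0667,0.025,-0.1917,0,0],[0.1333,0.05,-0.1917,0,0],[0.2,0.075,-0.1917,0,0],[0.25,0.1,-0.1917,0,0],[0.2967,0.12,-0.1917,0,0],[0.2967,0.12,-0.1917,0,0],[0.2967,0.12,-0.1917,0,0],[0.2967,0.12,-0.1917,0,0]]' > next.json && python3 drive.py next.json | tail -2
python3 plan.py .615 -.072 .02 0
echo '[[0,0,0.0667,0,0],[0,0,0.1333,0,0],[0,0,0.1667,0,0],[0,0,0.175,0,0],[0,0,0.18,0,0],[0,0,0.18,0,0]]' > next.json && python3 drive.py next.json;echo '[[0,0,0.0017,0,0],[0,0,0.0025,0,0],[0,0,0.0033,0,0],[0,0,0.0033,0,0]]' > next.json && python3 drive.py next.json | grep -E 'tcp|force'
```

```text
finger_gap: 0.394
gripper_force: 40.2
shift [0.0036 0.0006 0.1075] turn -0.0001 tilt [-0.0028  0.0009] q6 1.27 t 33.75
t: 34.35
tcp_pos: [0.6139, -0.0722, 0.0209]
tool_rot: [1.0, 0.0, 0.001, 0.0]
force: [0.1, -0.2, -0.0]
finger_gap: 0.4
gripper_force: 40.2
tcp_pos: [0.6138, -0.0723, 0.0184]
force: [-0.2, 0.5, -1.5]
gripper_force: 40.2
```

To row units: 0.002 m is 0.0033, 0.001 m is 0.0017.

```bash
echo '[[0,0,0.0017,0,0],[0,0,0.0033,0,0],[0,0,0.0033,0,0]]' > next.json && python3 drive.py next.json | grep -E 'tcp|force';  echo '[[0,0,0.0008,0,0],[0,0,0.0017,0,0],[0,0,0.0017,0,0]]' > next.json && python3 drive.py next.json | grep -E 'tcp|force'
```

```text
tcp_pos: [0.6137, -0.0723, 0.017]
force: [-1.9, 0.1, 5.9]
gripper_force: 40.9
tcp_pos: [0.6137, -0.0724, 0.0169]
force: [-2.8, 1.4, 12.4]
gripper_force: 41.2
```

To row units: -0.18 m is -0.3, -0.15 m is -0.25.

```bash
echo '[[0,0,-0.0017,0,0.42],[0,0,-0.0017,0,0.46],[0,0,-0.0017,0,0.5],[0,0,-0.0017,0,0.55],[0,0,-0.0017,0,0.55],[0,0,-0.0333,0,0.55],[0,0,-0.1,0,0.55],[0,0,-0.1667,0,0.55],[0,0,-0.1917,0,0.7],[0,0,-0.25,0,1],[0,0,-0.3,0,1],[0,0,-0.3,0,1],[0,0,-0.3,0,1]]' > next.json && python3 drive.py next.json|head -2; python3 wr.py .614 -.0722 .047 .058 .024; python3 -c "from h import *; s=save('wrist','w11.png');
s=save('scene','scene11.png'); P=cloud(s); q=P[(P[...,2]>.04)&(P[...,2]<.06)&(np.hypot(P[...,0]-.536,P[...,1]-.378)<.045)]; print(cv2.minAreaRect((q[:,:2]*1000).astype(np.float32)))
a=cv2.resize(s['pixels'][150:384,100:390],None,fx=2.4,fy=2.4); cv2.imwrite('pics/c11.png',a[:,:,::-1])"
```

```text
t: 36.65
tcp_pos: [0.6137, -0.0723, 0.1955]
1229 circle [613.5 -72. ] 17.5 z 0.047 0.0544 0.057
((534.0191040039062, 377.97271728515625), (57.605682373046875, 59.42274475097656), 68.99929809570312)
```

View pics/c11.png

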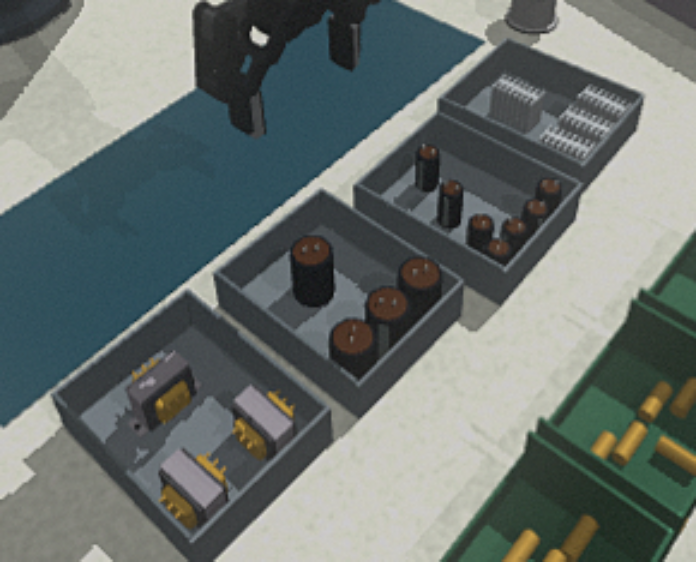

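The picture shows all five parts upright in their own drawers: transformer (160,385), thick cap (312,270), slim caps (427,167) and (450,203), heat sink (517,100). The reel has not moved, and the arm is clear.

```bash
python3 -c "from station import manip; print(manip.sign_off())"
```

```text
the job is handed in; nothing more can be done
None
```

All five parts stand upright in their own drawers, the solder reel has not moved, and the job was handed in at about 37 s of the 106 s allowed; the sign-off returned no verdict.

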